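Set the cutlery drawer's divider at its click stop

TASK

Pull the top drawer of the counter-top cutlery cabinet out to its stop, then take hold of the upright divider inside it and slide it towards the cutlery until you feel its ball catch click into the notch of the front strip. Finish still gripping the divider, keeping it still in the notch with the drawer fully out, so that I can screw it down. Do not touch the cutlery or push the divider against it, and do not disturb the glass and china standing around.

Things in the scene. Friction and masses are not known exactly. Their poses are not given: they have to be found in the camera images.
- cabinet: Fixed wooden counter-top cabinet with two drawers one above the other, 248 deep (x) x 420 wide (y) x 162 high. Origin: middle of its underside, on the table. Its front looks along its own -x, which is also the way the drawers come out. The top board ends 124 in front of the origin; a glass tumbler and a bowl stand on top, 70 or more behind that edge. Only the top drawer is used; the lower one is fixed.
- drawer (a joint): How far the top drawer is pulled out, in m: 0 shut, 0.140 at its stop. It starts shut or up to 0.015 open and takes about 3 N to slide. Inside it is 370 wide and 192 long with its floor 92 above the table, side rims at 138 and the top edge of its front at 158; fully out, the first 130 mm behind its front lie clear of the cabinet.
- drawer_handle (a point): Middle of the round steel bar handle of the top drawer: bar 10 thick, 140 long along the cabinet's y, 128 above the table, 34 below the cabinet's top; 30 mm clear gap between bar and drawer front. Its axes are the cabinet's axes (-x = the way out).
- divider: Upright plywood divider standing front to back in the drawer; it slides along the drawer's y with 1 to 2 N of friction and starts 50 to 90 mm right (-y) of the drawer's middle. Origin: middle of its grip, the aluminium edging along its top, 14 thick (y), 24 high (top edge 140 above the table, origin at 128), from 59 in front of the origin to 91 behind it. Axes as the cabinet's; +y is towards the cutlery.
- divider_shoe (a point): Underside middle of the aluminium shoe at the divider's front end, which rides along a fixed aluminium strip (16 wide, 310 long, 118 above the table) just behind the drawer front. The strip has one notch, a V groove 10 wide across it, 10 to 50 mm left (+y) of the drawer's middle; where exactly differs from run to run and must be felt or seen.
- catch (a joint): Drop of the spring-loaded 8 mm steel ball in the shoe, in m: about 0.0005 on the flat of the strip, about 0.0035 in the middle of the notch, less by about 0.0008 for each mm off the middle. Dropping in, it draws the divider on with about 3 N over the last 4 mm; beyond the middle it holds back with about 6 N.
- knife: Table knife, steel, 164 long, 18 wide, 5 thick, lying front to back on the drawer floor to the left (+y) of the notch: its middle 112 mm left of the drawer's middle. Origin: underside, about mid-length.
- fork: Fork, steel, 163 long, 24 wide, lying beside the knife, 137 mm left of the drawer's middle. Origin: underside, about mid-length.
- spoon: Small spoon, steel, 134 long, 32 wide, lying 164 mm left of the drawer's middle. Origin: underside, about mid-length.
- tumbler: Clear glass tumbler, 68 across, 78 high, on the cabinet's top, its nearest edge 70 or more behind the front edge. Origin: centre of its underside.
- bowl: White china bowl, 92 across, 45 high, on the cabinet's top, its nearest edge 70 or more behind the front edge. Origin: centre of its underside.
- vase: Green glass vase, 80 across, 180 high, on the table to the right of the cabinet. Origin: centre of its underside.
- jar: Clear glass jar with a steel lid, 84 across, 120 high, on the table to the left. Origin: centre of its underside.
- mug: Blue china mug, 82 across, 92 high, on the table to the left. Origin: centre of its underside.

How it is judged:
By the outcome, as a careful person would: the job done as asked, in the order asked, and still so for the second after the job is handed in, while the arm keeps its last pose, push and grip.
It also fails if it takes over 72 s, if anything falls off the work surface, if the arm or the gripper's body presses on something with over 40 N, if the wrist force passes 120 N, or if a joint passes its speed limit or range.

ROBOT

A 6-joint arm with a two-finger parallel gripper is mounted at the origin on the work surface. World frame = base frame: x ahead of the robot, y to its left, z up, the work surface at z = 0. Lengths are in mm, angles in rad, forces in N, time in s.
With the tool pointing down it reaches from about 350 to 975 mm from the base axis. Payload 7.1 kg.
Tool frame: the origin (TCP) lies on the mounting face of the last link; the fingertips stand 182 mm ahead of it and the grasp point (between the pads) lies 163 mm ahead of it (ctrl.finger_overhang is the distance from the TCP to the fingertips, in mm); z points along the fingers, y is the direction in which the jaws open and shut (so a half turn about z gives the same grasp; the last joint's range is limited). The gripper opens to 88 mm and grips with 3 to 60 N. Pads are 20 mm wide; open, the fingers measure 115 mm over their backs; the gripper's body (75 mm by 178 mm) begins 61 mm behind the grasp point.
Start: joints at [-1.148, 0.423, 1.63, -0, 1.089, -0.019], TCP at [267.245, -564.966, 404.675] pointing down, gripper open.
Joint ranges: [-3, 3], [-0.9, 2.11], [0.09, 2.58], [-1.31, 4.45], [0.11, 2.69], [-2.54, 2.54]. Speed limits (rad/s): [2.39, 2.39, 3.01, 3.14, 3.14, 3.14].

INTERFACE

Orientations are given as a rotation vector (axis times angle).
In Python, from workcell import ctrl, viewer, recognise gives the robot as it stands.
- The arm moves only by the shell command python3 -m handwheel 'ROWS'. ROWS is JSON, a list of rows, each an object of numbers: "gripper": the closure, from 0 (fully open) to 1 (shut); "tx", "ty", "tz": the shift along the tool's x, y, z in m; "rx", "ry", "rz": the turn, a rotation vector about the tool's x, y, z in degrees. In form: [{"gripper": .., "tx": .., "ty": .., "tz": .., "rx": .., "ry": .., "rz": ..}, ...]. A call has 1 to 8 rows; each row shifts and turns the commanded pose from where the row before left it, along the tool's axes as they then stand; what a row does not reach is not made up. A row lasts 1/8 s, in which the tool goes at most 62.5 mm and 10.7 degrees, less where a joint would pass 70% of its speed; a pose out of reach is approached as far as the arm can. A call with a gripper value outside its range is refused whole. The fingers move at their own pace and stop on an object; the grip force is fixed at half the most. Time passes only in rows, so rows that do not move let the fingers close. It gives the time, the measured TCP pose, the force and the opening at its end, in the units of the state.
- ctrl.get_obs(): the state, without advancing time (a new reading comes with each control period).
- viewer.get_image(name): name is "scene" or "top" or "wrist"; returns a dict with "image" (480x640x3 uint8, red, green, blue), "range_z" (480x640 float32, mm along the optical axis (not along the pixel's ray), 0 where there is no reading), "vfov" (degrees; the focal length in pixels is half the picture's height over the tangent of half this angle, whatever the lens; pixels are square), "cx", "cy" (the principal point, pixels), "extrinsics" (4x4, takes a point from world to camera coordinates); the wrist camera has in their place "T_tool_cam" (4x4, takes a point from camera to tool coordinates, whose origin is the TCP and whose axes are the flange's). Camera axes: x right, y up, looking along -z (the intrinsics and any distortion apply to the point x, -y, -z); pixel columns grow to the right and rows downward; lengths in mm; the calibration is good to about 2 mm. A picture is of the moment at which its call begins: read the wrist's pose just before it.
- ctrl.close_job(): hands the job in, once; it reports no verdict.
Trained networks look in a picture, given as the dict that the camera call returned (one of the last four; its "shot" number tells which), for a name from the list of things; names that differ only in an ending like _2 or _b are one class to them, and where a whole thing is asked for, a point or a joint stands for the part that bears it (a point fixed in the world has none). Each returns a list of dicts, best first, with "p" (0 to 1); they miss things now and then, are a little off and sometimes report something else, mostly with a low value. They report only what shows in the picture. A call takes as long as a camera call.
- recognise(picture, name): "xy" ([column, row] as shares, 0 to 1, of the picture: columns of its width, rows of its height, amid what is visible of it).
The state is a dict: "t": time; "qpos": joint angles; "qvel": joint speeds; "joint_torque": joint torques, N m; "ee_pos": TCP position; "orientation": TCP orientation; "ft_force": force on the tool from outside, world axes, zero at the start; "moment": the same for the moment, N m; "width": finger opening in mm.
Only numpy, scipy, OpenCV 4.12 (cv2) and the standard library are available. Lean on these libraries where they do the work, as an engineer would, in place of code of your own. Each camera call takes 0.05 s, during which the arm holds its last target.

## Working session

There is one attempt and no reset: what is moved stays moved. The work goes in short steps, Python scripts to look and compute and a shell command to move; the robot and the scene stay as the last step left them, time stands still between calls to the robot, and variables do not carry over. Pictures are saved under pics/ and viewed, and the job is handed in when it is done.

```bash
ls; mkdir -p pics; cat > h.py <<'E'
import numpy as np, cv2
from scipy.spatial.transform import Rotation as R
from workcell import ctrl, viewer, recognise
def save(d,n): cv2.imwrite(f'pics/{n}.png', cv2.cvtColor(d['image'],cv2.COLOR_RGB2BGR))
def pose():
    o=ctrl.get_obs(); return np.array(o['ee_pos']),R.from_rotvec(o['orientation']).as_matrix()
def world(d,u,v,z=None,rz=None,P=None):
    f=240/np.tan(np.radians(d['vfov'])/2)
    r=np.array([(u-d['cx'])/f,-(v-d['cy'])/f,-1.])
    if 'extrinsics' in d: T=np.linalg.inv(np.array(d['extrinsics']))
    else:
        W=np.eye(4);W[:3,3],W[:3,:3]=P; T=W@np.array(d['T_tool_cam'])
    o=T[:3,3];dd=T[:3,:3]@r
    if z is not None: return o+dd*(z-o[2])/dd[2]
    if rz is None: rz=d['range_z'][int(round(v)),int(round(u))]
    return o+dd*rz
E
python3 - <<'E'
from h import *
o=ctrl.get_obs();print(o)
for n in ('scene','top','wrist'):
    d=viewer.get_image(n);save(d,n+'0');print(n,d['vfov'],d['cx'],d['cy'],[k for k in d],d.get('distortion'))
    for t in ('drawer_handle','divider','cabinet','tumbler','bowl','vase','jar','mug'):
        r=recognise(d,t)
        if r:
            u,v=r[0]['xy'][0]*640,r[0]['xy'][1]*480
            print(t,round(r[0]['p'],2),round(u),round(v),world(d,u,v,P=pose()).round(0))
E
```

```text
pics
{'t': 0.0, 'qpos': array([-1.14802394e+00,  4.23858192e-01,  1.63064640e+00, -5.54677096e-05,
        1.08860084e+00, -1.89864230e-02]), 'qvel': array([0.00153762, 0.00212233, 0.00012889, 0.00064018, 0.00064501,
       0.00019053]), 'joint_torque': array([ 8.61936969e-04, -5.44619215e+01, -2.73662531e+01,  6.42513600e-02,
        2.29377311e-02, -1.12987755e-04]), 'ee_pos': array([ 267.1248789 , -564.75164484,  403.90778423]), 'orientation': array([-3.06382282e+00, -6.88001366e-01,  5.51835974e-04]), 'ft_force': array([-0.00132566, -0.5478463 ,  0.42830909]), 'moment': array([ 0.01425951,  0.0271514 , -0.02650008]), 'width': 88.13033977725307}
scene 52.239130097858876 316.82736903744996 237.2755813002796 ['image', 'range_z', 'vfov', 'cx', 'cy', 'extrinsics', 'shot'] None
drawer_handle 0.63 319 252 [614.  87. 160.]
cabinet 0.64 272 272 [734. 177. 195.]
tumbler 0.95 263 206 [747. -21. 237.]
bowl 0.76 268 259 [745. 110. 173.]
vase 0.93 327 158 [ 533. -394.  114.]
jar 0.86 336 405 [620. 490. 121.]
mug 0.74 416 394 [423. 425.   5.]
top 53.79342917021275 314.4101272624163 237.6375082911174 ['image', 'range_z', 'vfov', 'cx', 'cy', 'extrinsics', 'shot'] None
drawer_handle 0.58 308 238 [616.  28. 159.]
cabinet 0.82 309 195 [728.  27. 164.]
tumbler 0.56 340 182 [761. -54. 167.]
bowl 0.76 265 188 [743. 140. 168.]
vase 0.85 481 274 [ 530. -460.   39.]
jar 0.85 150 237 [614. 446. 120.]
mug 0.56 154 303 [431. 466.   6.]
wrist 71.0860307398445 320.7457398525199 239.08403257891808 ['image', 'range_z', 'vfov', 'cx', 'cy', 'T_tool_cam', 'shot'] None
```

View pics/scene0.png

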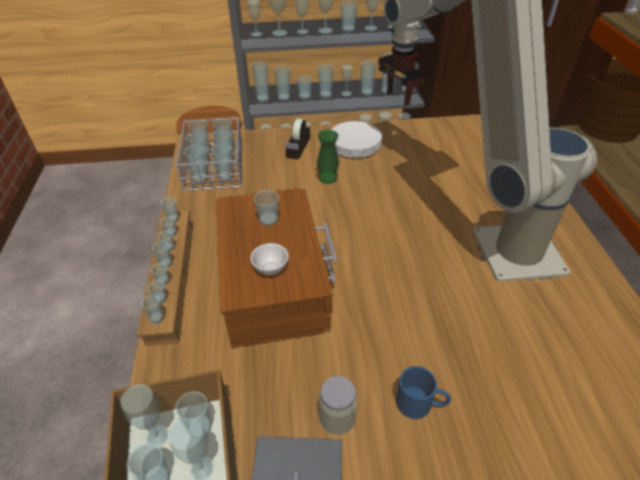

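View pics/top0.png

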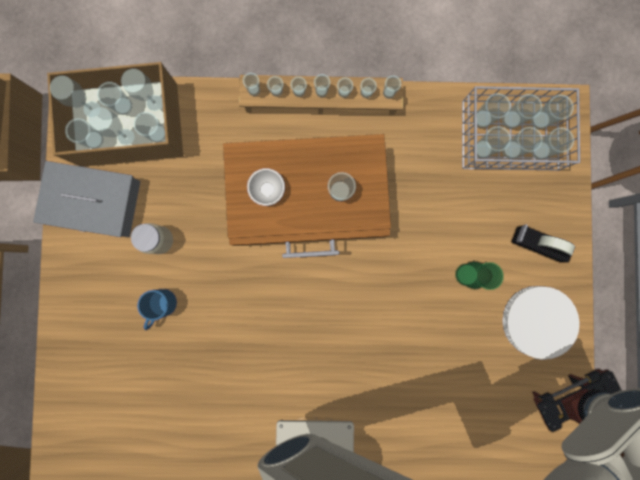

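View pics/wrist0.png

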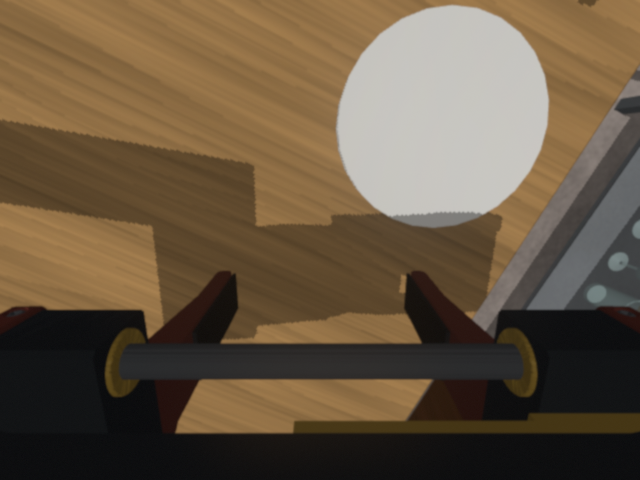

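The scene view shows the cabinet with its handle on the robot side. The top view shows the bar from about (285,257) to (338,254), the bowl at (266,187), the tumbler at (341,186), the vase at (470,274), the jar at (148,238) and the mug at (156,305). Next I measure the cabinet outline and the handle from depth.

```bash
cat >> h.py <<'E'
def cloud(d,P=None):
    f=240/np.tan(np.radians(d['vfov'])/2)
    v,u=np.mgrid[0:480,0:640]
    r=np.stack([(u-d['cx'])/f,-(v-d['cy'])/f,-np.ones_like(u,float)],-1)*d['range_z'][...,None]
    if 'extrinsics' in d: T=np.linalg.inv(np.array(d['extrinsics']))
    else:
        W=np.eye(4);W[:3,3],W[:3,:3]=P; T=W@np.array(d['T_tool_cam'])
    return r@T[:3,:3].T+T[:3,3]
E
python3 - <<'E'
from h import *
d=viewer.get_image('top');C=cloud(d)
T=np.linalg.inv(d['extrinsics']);print('cam',T[:3,3].round())
m=(C[...,2]>152)&(C[...,2]<172)&(C[...,0]>500)&(C[...,0]<900)&(abs(C[...,1])<300)
m=cv2.morphologyEx(m.astype(np.uint8),cv2.MORPH_OPEN,np.ones((5,5)))>0
p=C[m][:,:2].astype(np.float32);r=cv2.minAreaRect(p);print('rect',r, cv2.boxPoints(r).round(0).tolist(), np.median(C[m][:,2]))
# handle
m2=(C[...,2]>100)&(C[...,2]<150)&(C[...,0]>500)&(C[...,0]<650)&(abs(C[...,1]-20)<150)
ys,xs=np.nonzero(m2);print(len(ys))
q=C[m2];print(q.min(0),q.max(0),np.median(q,0))
big=cv2.resize(cv2.cvtColor(d['image'],cv2.COLOR_RGB2BGR)[220:280,210:410],None,fx=4,fy=4,interpolation=cv2.INTER_CUBIC);cv2.imwrite('pics/topz.png',big)
z=C[...,2];print(z[236:262:2,285:345:6].round().astype(int));
d=viewer.get_image('scene')
big=cv2.resize(cv2.cvtColor(d['image'],cv2.COLOR_RGB2BGR)[180:340,200:360],None,fx=4,fy=3.7,interpolation=cv2.INTER_CUBIC);cv2.imwrite('pics/scenez.png',big)
C=cloud(d)
m=(C[...,2]>152)&(C[...,2]<172)&(C[...,0]>500)&(C[...,0]<900)&(abs(C[...,1])<300)
m=cv2.morphologyEx(m.astype(np.uint8),cv2.MORPH_OPEN,np.ones((5,5)))>0
p=C[m][:,:2].astype(np.float32);r=cv2.minAreaRect(p);print('rect scene',r, cv2.boxPoints(r).round(0).tolist(), np.median(C[m][:,2]))
m2=(C[...,2]>112)&(C[...,2]<150)&(C[...,0]>500)&(C[...,0]<600)&(abs(C[...,1]-20)<120)
q=C[m2];print(len(q),q.min(0),q.max(0),np.median(q,0))
E
```

```text
cam [ 547.   19. 1370.]
rect ((744.68994140625, 33.52909851074219), (266.3463439941406, 421.0077819824219), 4.447404384613037) [[596.0, 233.0], [628.0, -187.0], [894.0, -166.0], [861.0, 254.0]] 161.80506429892182
413
[ 566.97829511 -128.02240037  100.38832151] [623.79049951 168.40919468 149.38275386] [582.18322782  21.38729679 131.79440008]
[[159 156 158 161 160 153 157 155 156 156]
 [156 157 160 154 158 154 159 159 157 159]
 [161 157 159 161 146 131 111  94 131  -2]
 [116 101   4  -4   0  -2   0   3 128   3]
 [ -5  -2  -2   3   0  -3  -1   3 135  -3]
 [ -1   2   0   1   1   0  -5   7 130   1]
 [  1   0  -1   0  -2   4   1  -4 138   0]
 [  1  -2  -1   1  -2  -5  -4   2 133   2]
 [  1  -2  -3 126 132 131 134 128 134 131]
 [136 133 139 133 134 131 137 136 130  -2]
 [133 135 131 131   2  -5  -2   2   4   3]
 [  4   3  -1   0   1   0   3  -1   1   2]
 [ -2   4  -2  -2   1   0   2  -3  -2   1]]
rect scene ((744.6989135742188, 33.69166564941406), (265.6157531738281, 427.05242919921875), 4.419374465942383) [[596.0, 236.0], [629.0, -189.0], [894.0, -169.0], [861.0, 257.0]] 162.66017136114192
195 [567.73129501 -51.86903127 121.52843205] [599.99626931  97.81263748 139.46901199] [579.20856945  36.17774991 132.87539222]
```

View pics/topz.png

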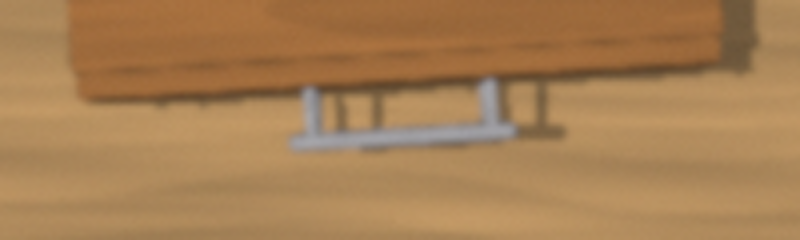

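View pics/scenez.png

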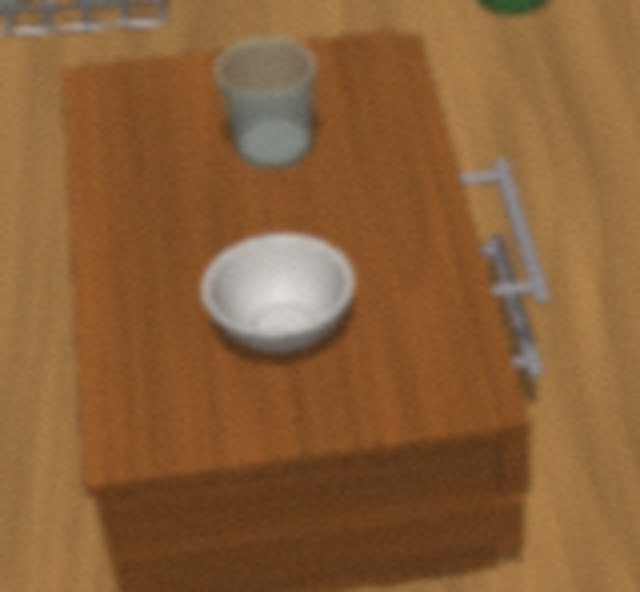

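```bash
python3 - <<'E'
from h import *
d=viewer.get_image('top')
a=world(d,282.5,256,z=131);b=world(d,339,252.75,z=131);print('bar',a.round(1),b.round(1),(a+b)/2, np.linalg.norm(a-b), np.degrees(np.arctan2(-(a-b)[0],(a-b)[1])))
for uv in((228.5,244.5),(390,237),(385,136),(223,143)): print(world(d,*uv,z=161).round(1))
P,M=pose();print(P,'\n',M.round(3));print('yaw of tool x',np.degrees(np.arctan2(M[1,0],M[0,0])))
w=viewer.get_image('wrist');print(w['T_tool_cam'].round(2))
s=viewer.get_image('scene')
for uv in((200+500/4,180+165/3.7),(200+540/4,180+295/3.7)): print('scene bar',world(s,*uv,z=130).round(1))
E
```

```text
bar [569.6  93.2 131. ] [580.7 -54.5 131. ] [575.14966963  19.36138308 131.        ] 148.19141714818164 4.2978019712687265
[596. 230. 161.]
[ 622.6 -183.   161. ]
[ 885.  -167.9  161. ]
[858.4 251.5 161. ]
[ 267.24618523 -564.96555443  404.66222867] 
 [[ 0.904  0.428 -0.   ]
 [ 0.428 -0.904  0.   ]
 [ 0.    -0.    -1.   ]]
yaw of tool x 25.312947445301184
[[-0.    0.96  0.27 72.65]
 [ 1.    0.   -0.   -1.01]
 [-0.    0.27 -0.96 20.77]
 [ 0.    0.    0.    1.  ]]
scene bar [581.6 -47.4 130. ]
scene bar [571.3  92.  130. ]
```

```bash
python3 -m handwheel '[{"gripper":0.7,"rz":-9.85},{"gripper":0.7,"rz":-9.85},{"gripper":0.7,"rz":-9.85},{"gripper":0.7,"rz":-9.85},{"gripper":0.7,"rz":-9.85},{"gripper":0.7,"rz":-9.85},{"gripper":0.7,"rz":-9.85}]'
python3 -m handwheel '[{"gripper":0.7,"tx":0.035,"ty":0.022},{"gripper":0.7,"tx":0.035,"ty":0.022},{"gripper":0.7,"tx":0.035,"ty":0.022},{"gripper":0.7,"tx":0.035,"ty":0.022},{"gripper":0.7,"tx":0.035,"ty":0.022},{"gripper":0.7,"tx":0.035,"ty":0.022},{"gripper":0.7,"tx":0.035,"ty":0.022},{"gripper":0.7,"tx":0.035,"ty":0.022}]'
python3 -m handwheel '[{"gripper":0.7,"tx":0.035,"ty":0.022},{"gripper":0.7,"tx":0.035,"ty":0.022},{"gripper":0.7,"tx":0.035,"ty":0.022},{"gripper":0.7,"tx":0.035,"ty":0.022},{"gripper":0.7,"tx":0.035,"ty":0.022},{"gripper":0.7,"tx":0.035,"ty":0.022},{"gripper":0.7,"tx":0.035,"ty":0.022},{"gripper":0.7}]'
python3 - <<'E'
from h import *
P,M=pose();d=viewer.get_image('wrist');save(d,'w1');o=ctrl.get_obs()
print(P,np.degrees(np.arctan2(M[1,0],M[0,0])),o['qpos'].round(2),o['width'],o['ft_force'])
for r in recognise(d,'drawer_handle')[:2]:
    u,v=r['xy'][0]*640,r['xy'][1]*480;print(r,u,v,world(d,u,v,z=130,P=(P,M)),world(d,u,v,P=(P,M)))
E
```

```text
[ 267.23095569 -564.96670462  404.68119619] 25.31433106683172 [-1.15  0.42  1.63  0.    1.09 -0.02] 87.67847431075957 [-0.58369246 -0.94314367  0.50473805]$[0]: bad value
$[0]: bad value
$[0]: bad value
```

View pics/w1.png

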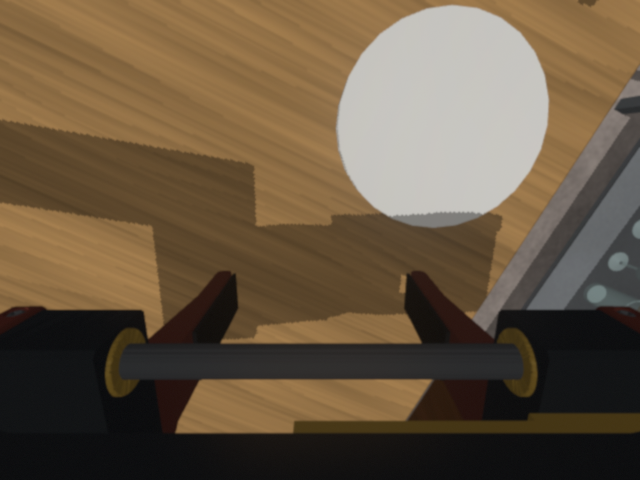

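The view is unchanged because all three calls were refused ("bad value"). I probably need to give every key in each row, so I test one full row first.

```bash
python3 -m handwheel '[{"gripper":0.7,"tx":0,"ty":0,"tz":0,"rx":0,"ry":0,"rz":-9.85}]'
```

```text
t: 1.82
ee_pos: [267.2, -565.0, 404.7]
orientation: [2.993, 0.954, -0.0]
ft_force: [-0.2, -0.4, 0.5]
width: 80.7
```

```bash
python3 -m handwheel '[{"gripper":0.7,"tx":0,"ty":0,"tz":0,"rx":0,"ry":0,"rz":-9.85},{"gripper":0.7,"tx":0,"ty":0,"tz":0,"rx":0,"ry":0,"rz":-9.85},{"gripper":0.7,"tx":0,"ty":0,"tz":0,"rx":0,"ry":0,"rz":-9.85},{"gripper":0.7,"tx":0,"ty":0,"tz":0,"rx":0,"ry":0,"rz":-9.85},{"gripper":0.7,"tx":0,"ty":0,"tz":0,"rx":0,"ry":0,"rz":-9.85},{"gripper":0.7,"tx":0,"ty":0,"tz":0,"rx":0,"ry":0,"rz":-9.85}]'
python3 -m handwheel '[{"gripper":0.7,"tx":0.035,"ty":0.022,"tz":0,"rx":0,"ry":0,"rz":0},{"gripper":0.7,"tx":0.035,"ty":0.022,"tz":0,"rx":0,"ry":0,"rz":0},{"gripper":0.7,"tx":0.035,"ty":0.022,"tz":0,"rx":0,"ry":0,"rz":0},{"gripper":0.7,"tx":0.035,"ty":0.022,"tz":0,"rx":0,"ry":0,"rz":0},{"gripper":0.7,"tx":0.035,"ty":0.022,"tz":0,"rx":0,"ry":0,"rz":0},{"gripper":0.7,"tx":0.035,"ty":0.022,"tz":0,"rx":0,"ry":0,"rz":0},{"gripper":0.7,"tx":0.035,"ty":0.022,"tz":0,"rx":0,"ry":0,"rz":0},{"gripper":0.7,"tx":0.035,"ty":0.022,"tz":0,"rx":0,"ry":0,"rz":0}]'
python3 -m handwheel '[{"gripper":0.7,"tx":0.035,"ty":0.022,"tz":0,"rx":0,"ry":0,"rz":0},{"gripper":0.7,"tx":0.035,"ty":0.022,"tz":0,"rx":0,"ry":0,"rz":0},{"gripper":0.7,"tx":0.035,"ty":0.022,"tz":0,"rx":0,"ry":0,"rz":0},{"gripper":0.7,"tx":0.035,"ty":0.022,"tz":0,"rx":0,"ry":0,"rz":0},{"gripper":0.7,"tx":0.035,"ty":0.022,"tz":0,"rx":0,"ry":0,"rz":0},{"gripper":0.7,"tx":0.035,"ty":0.022,"tz":0,"rx":0,"ry":0,"rz":0},{"gripper":0.7,"tx":0.035,"ty":0.022,"tz":0,"rx":0,"ry":0,"rz":0},{"gripper":0.7,"tx":0,"ty":0,"tz":0,"rx":0,"ry":0,"rz":0}]'
python3 - <<'E'
from h import *
P,M=pose();d=viewer.get_image('wrist');save(d,'w2');o=ctrl.get_obs()
print(P,np.degrees(np.arctan2(M[1,0],M[0,0])),o['qpos'].round(2),o['width'],o['ft_force'])
for r in recognise(d,'drawer_handle')[:2]:
    u,v=r['xy'][0]*640,r['xy'][1]*480;print(r,u,v,world(d,u,v,z=130,P=(P,M)),world(d,u,v,P=(P,M)))
E
```

```text
t: 2.58
ee_pos: [267.2, -565.0, 404.7]
orientation: [2.131, 2.309, 0.0]
ft_force: [-0.3, 0.4, -0.6]
width: 26.6
t: 3.58
ee_pos: [422.4, -271.4, 404.9]
orientation: [2.137, 2.302, 0.0]
ft_force: [0.7, -0.6, 0.3]
width: 26.7
t: 4.58
ee_pos: [558.2, -14.9, 404.7]
orientation: [2.133, 2.306, 0.001]
ft_force: [-0.6, 0.4, -0.8]
width: 26.3
[558.21720342 -14.89439642 404.70349972] 94.44614481609337 [-0.05  0.33  1.78 -0.    1.04 -0.13] 26.614448833995223 [-0.50388513 -0.73011832  0.19828987]
{'xy': [0.6284, 0.3204], 'p': 0.55} 402.176 153.792 [612.22320984  57.74785627 130.        ] [609.30744799  57.78431633 142.31305196]
```

View pics/w2.png

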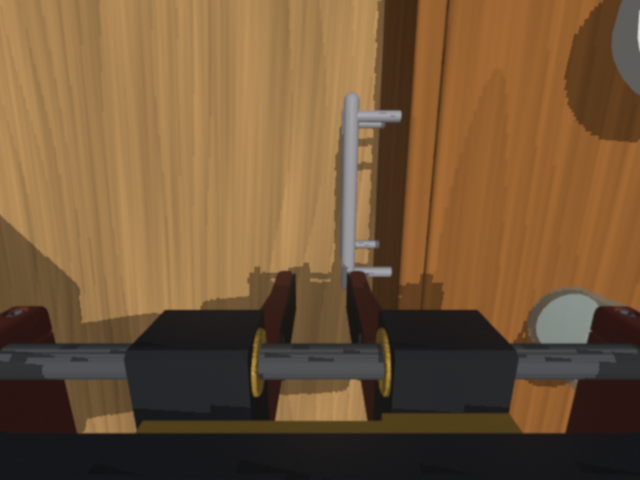

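The wrist view shows the bar from (352,95) to (347,283), a little right of the jaw centre at about column 320. I compute its position from these points.

```bash
python3 - <<'E'
from h import *
P,M=pose();d=viewer.get_image('wrist')
C=cloud(d,(P,M))
for v in (110,150,190,230,265):
    row=C[v,335:372]; k=(row[:,2]>110)&(row[:,2]<150); u=np.nonzero(k)[0]+335
    print(v,u.min(),u.max(),np.median(row[k],0).round(1), world(d,(u.min()+u.max())/2,v,z=130,P=(P,M)).round(1))
print('ends',world(d,352,94,z=130,P=(P,M)),world(d,347,285,z=130,P=(P,M)))
M2=M;print(M.round(3))
E
```

```text
110 346 371 [575.6  82.9 131.2] [575.8  83.1 130. ]
150 345 359 [573.7  55.5 131.9] [573.9  55.5 130. ]
190 344 358 [575.7  26.8 132.1] [576.1  26.5 130. ]
230 344 357 [578.4  -4.  132. ] [578.8  -4.5 130. ]
265 343 371 [587.  -33.  128.5] [586.8 -32.8 130. ]
ends [570.13394534  93.20186003 130.        ] [580.50023801 -50.60639864 130.        ]
[[-0.075  0.997 -0.001]
 [ 0.997  0.075 -0.   ]
 [-0.    -0.001 -1.   ]]
```

```bash
python3 -m handwheel '[{"gripper":0.7,"tx":0.0173,"ty":0.0102,"tz":0,"rx":0,"ry":0,"rz":0},{"gripper":0.7,"tx":0.0173,"ty":0.0102,"tz":0,"rx":0,"ry":0,"rz":0},{"gripper":0.7,"tx":0,"ty":0,"tz":0.03,"rx":0,"ry":0,"rz":0},{"gripper":0.7,"tx":0,"ty":0,"tz":0.03,"rx":0,"ry":0,"rz":0}]'
python3 - <<'E'
from h import *
P,M=pose();d=viewer.get_image('wrist');save(d,'w3');print(P)
E
```

```text
t: 5.22
ee_pos: [575.8, 20.2, 344.3]
orientation: [2.136, 2.302, 0.002]
ft_force: [0.1, 0.3, 0.6]
width: 26.4
[575.75059972  20.22823084 344.34177874]
```

View pics/w3.png

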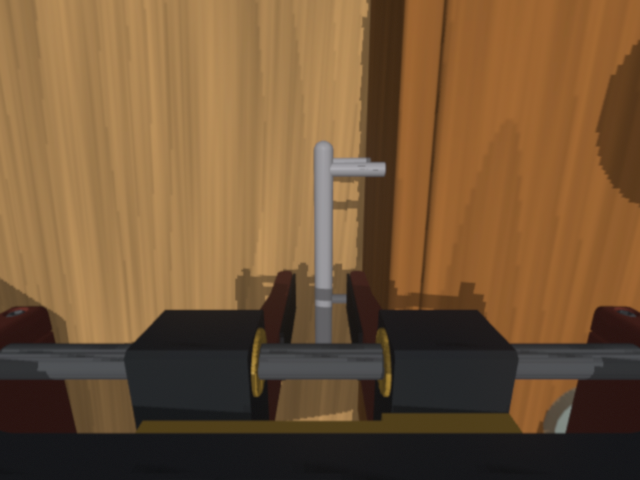

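The bar at about column 323 lies centred between the fingertips at 290 and 350, and the right finger has clearance to the drawer front. I descend the last 53 mm and grip.

```bash
python3 -m handwheel '[{"gripper":0.7,"tx":0,"ty":0,"tz":0.02,"rx":0,"ry":0,"rz":0},{"gripper":0.7,"tx":0,"ty":0,"tz":0.02,"rx":0,"ry":0,"rz":0},{"gripper":0.7,"tx":0,"ty":0,"tz":0.013,"rx":0,"ry":0,"rz":0},{"gripper":1,"tx":0,"ty":0,"tz":0,"rx":0,"ry":0,"rz":0},{"gripper":1,"tx":0,"ty":0,"tz":0,"rx":0,"ry":0,"rz":0},{"gripper":1,"tx":0,"ty":0,"tz":0,"rx":0,"ry":0,"rz":0}]'
```

```text
t: 6.02
ee_pos: [575.6, 19.3, 292.4]
orientation: [2.136, 2.302, 0.002]
ft_force: [1.8, 1.0, -3.4]
width: 10.2
```

```bash
python3 -m handwheel '[{"gripper":1,"tx":0,"ty":-0.008,"tz":0,"rx":0,"ry":0,"rz":0},{"gripper":1,"tx":0,"ty":-0.014,"tz":0,"rx":0,"ry":0,"rz":0},{"gripper":1,"tx":0,"ty":-0.014,"tz":0,"rx":0,"ry":0,"rz":0},{"gripper":1,"tx":0,"ty":-0.014,"tz":0,"rx":0,"ry":0,"rz":0},{"gripper":1,"tx":0,"ty":-0.014,"tz":0,"rx":0,"ry":0,"rz":0},{"gripper":1,"tx":0,"ty":-0.014,"tz":0,"rx":0,"ry":0,"rz":0},{"gripper":1,"tx":0,"ty":-0.014,"tz":0,"rx":0,"ry":0,"rz":0},{"gripper":1,"tx":0,"ty":-0.008,"tz":0,"rx":0,"ry":0,"rz":0}]'
python3 -m handwheel '[{"gripper":1,"tx":0,"ty":-0.005,"tz":0,"rx":0,"ry":0,"rz":0},{"gripper":1,"tx":0,"ty":-0.005,"tz":0,"rx":0,"ry":0,"rz":0},{"gripper":1,"tx":0,"ty":-0.004,"tz":0,"rx":0,"ry":0,"rz":0},{"gripper":1,"tx":0,"ty":-0.004,"tz":0,"rx":0,"ry":0,"rz":0}]'
```

```text
t: 7.02
ee_pos: [474.5, 11.5, 292.3]
orientation: [2.137, 2.302, 0.001]
ft_force: [2.6, 0.5, 6.0]
width: 10.2
t: 7.52
ee_pos: [457.1, 10.2, 292.3]
orientation: [2.136, 2.302, 0.001]
ft_force: [1.2, -0.5, 6.9]
width: 10.4
```

```bash
python3 -m handwheel '[{"gripper":1,"tx":0,"ty":-0.003,"tz":0,"rx":0,"ry":0,"rz":0},{"gripper":1,"tx":0,"ty":-0.003,"tz":0,"rx":0,"ry":0,"rz":0}]'
python3 -m handwheel '[{"gripper":1,"tx":0,"ty":-0.003,"tz":0,"rx":0,"ry":0,"rz":0},{"gripper":1,"tx":0,"ty":-0.003,"tz":0,"rx":0,"ry":0,"rz":0}]'
python3 -m handwheel '[{"gripper":1,"tx":0,"ty":-0.003,"tz":0,"rx":0,"ry":0,"rz":0},{"gripper":1,"tx":0,"ty":-0.002,"tz":0,"rx":0,"ry":0,"rz":0}]'
```

```text
t: 7.78
ee_pos: [451.2, 9.7, 292.3]
orientation: [2.136, 2.302, 0.001]
ft_force: [2.9, -1.3, 6.5]
width: 10.0
t: 8.02
ee_pos: [445.2, 9.3, 292.3]
orientation: [2.136, 2.302, 0.001]
ft_force: [2.1, 0.1, 7.1]
width: 9.9
t: 8.28
ee_pos: [440.6, 8.9, 292.3]
orientation: [2.136, 2.301, 0.003]
ft_force: [9.2, 0.6, -0.5]
width: 10.4
```

```bash
python3 -m handwheel '[{"gripper":1,"tx":0,"ty":-0.001,"tz":0,"rx":0,"ry":0,"rz":0},{"gripper":1,"tx":0,"ty":-0.001,"tz":0,"rx":0,"ry":0,"rz":0}]'
```

```text
t: 8.52
ee_pos: [440.0, 8.9, 292.4]
orientation: [2.134, 2.299, 0.007]
ft_force: [13.0, 1.0, -6.7]
width: 10.4
```

```bash
python3 -m handwheel '[{"gripper":1,"tx":0,"ty":0.001,"tz":0,"rx":0,"ry":0,"rz":0},{"gripper":0.7,"tx":0,"ty":0.001,"tz":0,"rx":0,"ry":0,"rz":0},{"gripper":0.7,"tx":0,"ty":0,"tz":0,"rx":0,"ry":0,"rz":0},{"gripper":0.7,"tx":0,"ty":0,"tz":-0.02,"rx":0,"ry":0,"rz":0},{"gripper":0.7,"tx":0,"ty":0,"tz":-0.04,"rx":0,"ry":0,"rz":0},{"gripper":0.7,"tx":0,"ty":0,"tz":-0.04,"rx":0,"ry":0,"rz":0},{"gripper":0.7,"tx":0,"ty":0,"tz":-0.04,"rx":0,"ry":0,"rz":0}]'
python3 -m handwheel '[{"gripper":0.6,"tx":-0.02,"ty":0.02,"tz":-0.02,"rx":0,"ry":0,"rz":10},{"gripper":0.6,"tx":0,"ty":0,"tz":0,"rx":0,"ry":0,"rz":10},{"gripper":0.6,"tx":0,"ty":0,"tz":0,"rx":0,"ry":0,"rz":10},{"gripper":0.6,"tx":0,"ty":0,"tz":0,"rx":0,"ry":0,"rz":10},{"gripper":0.6,"tx":0,"ty":0,"tz":0,"rx":0,"ry":0,"rz":10},{"gripper":0.6,"tx":0,"ty":0,"tz":0,"rx":0,"ry":0,"rz":10},{"gripper":0.6,"tx":0,"ty":0,"tz":0,"rx":0,"ry":0,"rz":10},{"gripper":0.6,"tx":0,"ty":0,"tz":0,"rx":0,"ry":0,"rz":10}]'
python3 -m handwheel '[{"gripper":0.6,"tx":0,"ty":0,"tz":0,"rx":0,"ry":0,"rz":10},{"gripper":0.6,"tx":0.02,"ty":0,"tz":0,"rx":0,"ry":0,"rz":0},{"gripper":0.6,"tx":0,"ty":0,"tz":0,"rx":0,"ry":0,"rz":0}]'
python3 - <<'E'
from h import *
P,M=pose();d=viewer.get_image('wrist');save(d,'w4');o=ctrl.get_obs()
print(P,np.degrees(np.arctan2(M[1,0],M[0,0])),o['qpos'].round(2),o['width'],o['ft_force'])
t=viewer.get_image('top');save(t,'t4')
cv2.imwrite('pics/t4z.png',cv2.resize(cv2.cvtColor(t['image'],cv2.COLOR_RGB2BGR)[200:300,210:410],None,fx=4,fy=4,interpolation=cv2.INTER_CUBIC))
for n in('divider','divider_shoe'):
  for im in (d,t):
    for r in recognise(im,n)[:2]:
      u,v=r['xy'][0]*640,r['xy'][1]*480;print(n,r,u,v,world(im,u,v,z=140,P=(P,M)),world(im,u,v,P=(P,M)))
E
```

```text
t: 9.4
ee_pos: [439.4, 9.0, 432.3]
orientation: [-2.136, -2.301, 0.003]
ft_force: [1.6, -0.6, 0.5]
width: 26.4
t: 10.4
ee_pos: [461.0, -9.4, 450.9]
orientation: [-3.118, -0.381, 0.004]
ft_force: [0.1, -1.0, -0.0]
width: 34.9
t: 10.78
ee_pos: [481.8, -7.9, 451.1]
orientation: [-3.139, -0.117, 0.003]
ft_force: [-0.1, 0.8, -0.2]
width: 35.2
[481.76202073  -7.886591   451.06841796] 4.279508886143452 [-0.04  0.15  1.89 -0.    1.1   1.46] 34.84061465143555 [ 0.29218522  0.04831093 -0.17313361]
divider {'xy': [0.6048, 0.274], 'p': 0.59} 387.072 131.52 [569.07257644 -55.35303964 140.        ] [569.12762926 -55.54625092 138.95731398]
divider {'xy': [0.5294, 0.5375], 'p': 0.75} 338.816 258.0 [566.8028705  -53.71048155 140.        ] [566.84380646 -53.85873922 137.48707802]
divider {'xy': [0.3873, 0.5275], 'p': 0.59} 247.87199999999999 253.2 [575.12090805 182.74691198 140.        ] [576.19002565 188.92370054  93.61807599]
divider_shoe {'xy': [0.6025, 0.2744], 'p': 0.8} 385.6 131.712 [568.83259899 -54.16330281 140.        ] [568.84000554 -54.1891259  139.85748962]
divider_shoe {'xy': [0.5295, 0.5292], 'p': 0.64} 338.88 254.016 [577.15853566 -53.72801599 140.        ] [577.20350214 -53.83542092 138.17995902]
```

View pics/w4.png

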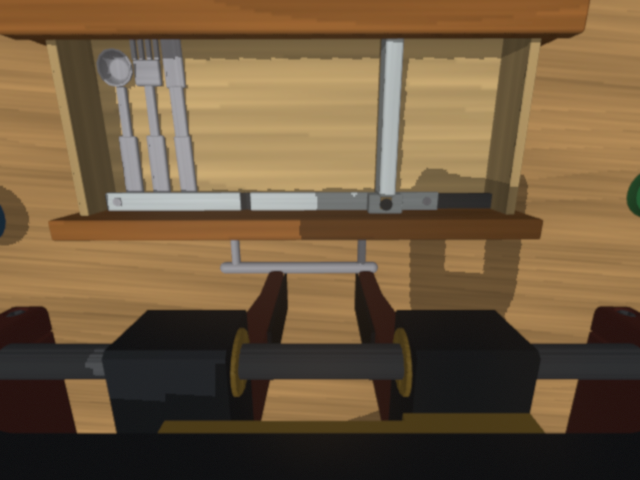

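View pics/t4z.png

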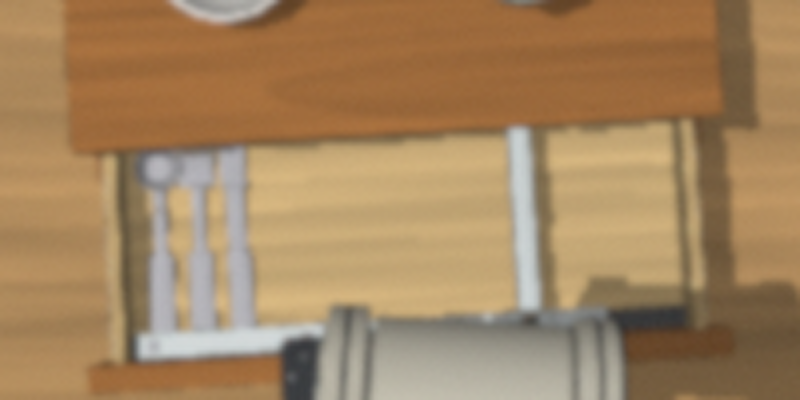

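The wrist view shows the drawer fully out. The divider's edging runs from (391,40) to (387,195) with its shoe at (386,203), the notch is the dark groove at about (246,201), and the cutlery is at columns 115–185. I zoom in on the strip and measure.

```bash
python3 - <<'E'
from h import *
P,M=pose();d=viewer.get_image('wrist')
im=cv2.cvtColor(d['image'],cv2.COLOR_RGB2BGR)
cv2.imwrite('pics/w4z.png',cv2.resize(im[175:225,220:420],None,fx=4,fy=4,interpolation=cv2.INTER_CUBIC))
C=cloud(d,(P,M))
print('strip row',im[201,230:262].mean(1).round().astype(int),im[206,230:262].mean(1).round().astype(int))
a=np.radians(4.35);ex=np.array([np.cos(a),np.sin(a)]);ey=np.array([-np.sin(a),np.cos(a)])
def loc(p): p=np.array(p[:2]);return (p@ex).round(1),(p@ey).round(1)
for v in(60,90,120,150,180):
    row=C[v,360:430];k=(row[:,2]>130)&(row[:,2]<150);u=np.nonzero(k)[0]+360
    w=world(d,(u.min()+u.max())/2,v,z=140,P=(P,M));print(v,u.min(),u.max(),row[k][:,2].mean().round(1),w.round(1),loc(w))
print('grip far end',C[45,385:395].mean(0))
for n,uv,z in(('notchL',(241,201),118),('notchR',(251,201),118),('tri',(353,195),118),('stripL',(107,202),118),('stripR',(490,201),118),('shoe',(386,203),None)):
    w=world(d,*uv,z=z,P=(P,M));print(n,w.round(1),loc(w))
# strip depth
for v in(197,201,205):print(C[v,150:240,2].mean().round(1),C[v,265:310,2].mean().round(1),C[v,380:393,2].mean().round(1))
# inner rims of drawer at z 138, front
for v in(100,150,190):
    for u in (range(40,110,2),range(490,550,2)): print(v,[(uu,int(C[v,uu,2])) for uu in u][::3])
E
```

```text
strip row [194 193 194 194 194 194 194 194 194 180 129  76  58  57  58  59  60  63
  66  74 113 164 187 190 190 190 190 190 190 189 190 190] [187 187 187 187 187 187 186 187 186 177 140  92  63  57  58  58  60  63
  64  67 100 160 185 190 190 190 190 190 190 190 189 190]
60 383 401 138.6 [622.2 -52.6 140. ] (np.float64(616.4), np.float64(-99.6))
90 382 400 138.9 [600.6 -54.6 140. ] (np.float64(594.7), np.float64(-100.0))
120 381 398 139.1 [578.  -56.3 140. ] (np.float64(572.0), np.float64(-100.0))
150 379 396 138.6 [554.3 -57.7 140. ] (np.float64(548.3), np.float64(-99.6))
180 378 395 138.8 [529.6 -60.  140. ] (np.float64(523.5), np.float64(-100.0))
grip far end [632.74912351 -49.44722735 138.9684051 ]
notchL [498.3  69.  118. ] (np.float64(502.1), np.float64(31.0))
notchR [499.   59.7 118. ] (np.float64(502.1), np.float64(21.6))
tri [511.7 -35.  118. ] (np.float64(507.6), np.float64(-73.8))
stripL [488.1 194.2 118. ] (np.float64(501.4), np.float64(156.6))
stripR [ 515.6 -163.6  118. ] (np.float64(501.7), np.float64(-202.2))
shoe [509.4 -62.7 137.1] (np.float64(503.2), np.float64(-101.1))
117.2 117.2 135.2
117.0 124.4 136.8
117.1 117.2 136.9
100 [(40, 1), (46, -1), (52, 0), (58, 137), (64, 137), (70, 133), (76, 127), (82, 118), (88, 110), (94, 100), (100, 91), (106, 92)]
100 [(490, 91), (496, 95), (502, 105), (508, 116), (514, 126), (520, 134), (526, 138), (532, 0), (538, 0), (544, -1)]
150 [(40, -1), (46, -2), (52, -1), (58, 0), (64, -1), (70, 136), (76, 136), (82, 130), (88, 123), (94, 114), (100, 105), (106, 95)]
150 [(490, 96), (496, 106), (502, 118), (508, 127), (514, 136), (520, 137), (526, -1), (532, 0), (538, 0), (544, 0)]
190 [(40, 0), (46, 0), (52, 0), (58, 0), (64, 0), (70, 0), (76, 137), (82, 137), (88, 131), (94, 123), (100, 115), (106, 107)]
190 [(490, 105), (496, 117), (502, 127), (508, 137), (514, 136), (520, 0), (526, 0), (532, 0), (538, 0), (544, 0)]
```

View pics/w4z.png

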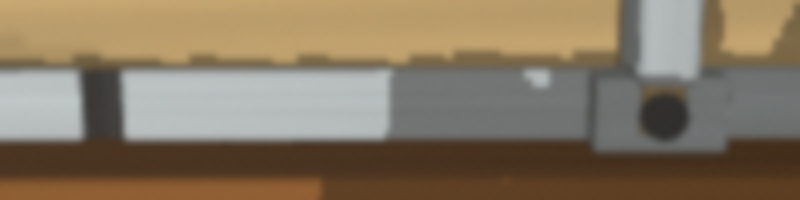

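```bash
python3 -m handwheel '[{"gripper":0.6,"tx":0.0275,"ty":0.0185,"tz":0,"rx":0,"ry":0,"rz":0},{"gripper":0.6,"tx":0.0275,"ty":0.0185,"tz":0,"rx":0,"ry":0,"rz":0},{"gripper":0.6,"tx":0.0273,"ty":0.0184,"tz":0,"rx":0,"ry":0,"rz":0},{"gripper":0.6,"tx":0,"ty":0,"tz":0.03,"rx":0,"ry":0,"rz":0},{"gripper":0.6,"tx":0,"ty":0,"tz":0.03,"rx":0,"ry":0,"rz":0},{"gripper":0.6,"tx":0,"ty":0,"tz":0.03,"rx":0,"ry":0,"rz":0},{"gripper":0.6,"tx":0,"ty":0,"tz":0,"rx":0,"ry":0,"rz":0}]'
python3 - <<'E'
from h import *
P,M=pose();d=viewer.get_image('wrist');save(d,'w5');o=ctrl.get_obs()
print(P,np.degrees(np.arctan2(M[1,0],M[0,0])),o['width'],o['ft_force'])
a=np.radians(4.35);ex=np.array([np.cos(a),np.sin(a)]);ey=np.array([-np.sin(a),np.cos(a)])
print('tcp loc',P[:2]@ex,P[:2]@ey)
C=cloud(d,(P,M))
for v in range(60,300,30):
    row=C[v,270:400];k=(row[:,2]>128)&(row[:,2]<150);u=np.nonzero(k)[0]+270
    if len(u): w=world(d,(u.min()+u.max())/2,v,z=140,P=(P,M));print(v,u.min(),u.max(),row[k][:,2].mean().round(1),w.round(1),w[:2]@ex,w[:2]@ey)
E
```

```text
t: 12.0
ee_pos: [567.1, -56.9, 359.7]
orientation: [-3.139, -0.117, 0.008]
ft_force: [-0.3, 1.0, 0.1]
width: 35.1
[567.07621945 -56.92548408 359.72953797] 4.262255731496957 35.10571409633424 [-0.14048172 -0.53648079 -0.4983749 ]
tcp loc 561.1249200571625 -99.77361118638294
180 313 335 139.1 [619.3 -53.9 140. ] 613.3863907552461 -100.76266206795118
210 313 335 139.1 [601.5 -55.3 140. ] 595.5822855634475 -100.77925303477535
240 313 335 139.2 [582.9 -56.8 140. ] 576.8832784790442 -100.79667792655397
270 314 334 138.9 [563.3 -58.3 140. ] 557.2201583465281 -100.8150012385241
```

View pics/w5.png

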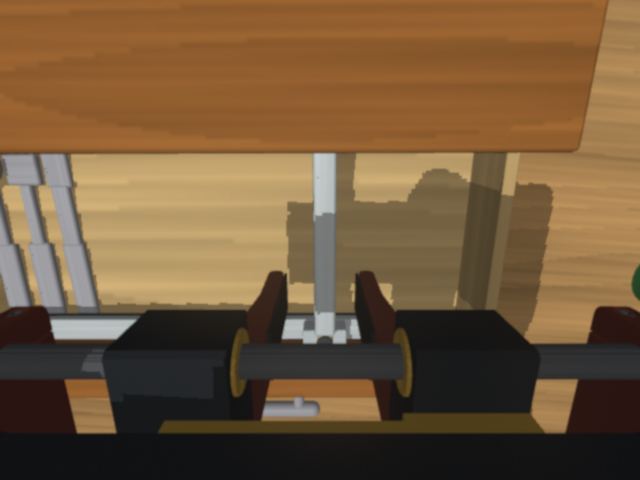

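The edging at columns 313–335 sits centred between the fingertips (287 and 357). I descend and grip.

```bash
python3 -m handwheel '[{"gripper":0.6,"tx":0,"ty":0.001,"tz":0.025,"rx":0,"ry":0,"rz":0},{"gripper":0.6,"tx":0,"ty":0,"tz":0.025,"rx":0,"ry":0,"rz":0},{"gripper":0.6,"tx":0,"ty":0,"tz":0.018,"rx":0,"ry":0,"rz":0},{"gripper":0.6,"tx":0,"ty":0,"tz":0,"rx":0,"ry":0,"rz":0}]'
python3 -m handwheel '[{"gripper":1,"tx":0,"ty":0,"tz":0,"rx":0,"ry":0,"rz":0},{"gripper":1,"tx":0,"ty":0,"tz":0,"rx":0,"ry":0,"rz":0},{"gripper":1,"tx":0,"ty":0,"tz":0,"rx":0,"ry":0,"rz":0},{"gripper":1,"tx":0,"ty":0,"tz":0,"rx":0,"ry":0,"rz":0}]'
```

```text
t: 12.55
ee_pos: [568.0, -58.0, 293.4]
orientation: [-3.139, -0.117, 0.002]
ft_force: [-0.2, 0.4, 0.9]
width: 35.4
t: 13.05
ee_pos: [568.5, -58.0, 294.6]
orientation: [3.139, 0.117, 0.002]
ft_force: [-0.7, 0.1, 6.6]
width: 13.7
```

```bash
python3 -m handwheel '[{"gripper":1,"tx":0,"ty":-0.004,"tz":-0.002,"rx":0,"ry":0,"rz":0},{"gripper":1,"tx":0,"ty":-0.006,"tz":0,"rx":0,"ry":0,"rz":0},{"gripper":1,"tx":0,"ty":-0.006,"tz":0,"rx":0,"ry":0,"rz":0},{"gripper":1,"tx":0,"ty":-0.006,"tz":0,"rx":0,"ry":0,"rz":0}]'
python3 - <<'E'
from h import *
P,M=pose();o=ctrl.get_obs()
a=np.radians(4.35);ex=np.array([np.cos(a),np.sin(a)]);ey=np.array([-np.sin(a),np.cos(a)])
print('tcp loc',P[:2]@ex,P[:2]@ey,P[2],o['ft_force'][:2]@ex,o['ft_force'][:2]@ey,o['ft_force'],o['moment'])
E
```

```text
t: 13.55
ee_pos: [566.8, -36.5, 294.7]
orientation: [3.138, 0.117, 0.002]
ft_force: [4.8, -5.9, -11.9]
width: 13.8
tcp loc 562.4263231977836 -79.40560930398469 294.67557354046215 4.387167391891534 -6.2309893084954595 [  4.8471431   -5.88027799 -11.93835087] [-0.84138528 -0.9885626   0.12713933]
```

```bash
python3 -m handwheel '[{"gripper":1,"tx":0,"ty":-0.006,"tz":0.0013,"rx":0,"ry":0,"rz":0},{"gripper":1,"tx":0,"ty":-0.006,"tz":0,"rx":0,"ry":0,"rz":0},{"gripper":1,"tx":0,"ty":-0.006,"tz":0,"rx":0,"ry":0,"rz":0},{"gripper":1,"tx":0,"ty":-0.006,"tz":0,"rx":0,"ry":0,"rz":0}]'
cat > st.py <<'E'
from h import *
P,M=pose();o=ctrl.get_obs();F=o['ft_force']
a=np.radians(4.35);ex=np.array([np.cos(a),np.sin(a)]);ey=np.array([-np.sin(a),np.cos(a)])
print('loc',(P[:2]@ex).round(2),(P[:2]@ey).round(2),P[2].round(2),'F',(F[:2]@ex).round(1),(F[:2]@ey).round(1),F[2].round(1),'mom',np.round(o['moment'],2),'yaw',np.degrees(np.arctan2(M[1,0],M[0,0])).round(2))
E
python3 st.py
```

```text
t: 14.05
ee_pos: [565.0, -12.6, 294.6]
orientation: [3.138, 0.117, 0.002]
ft_force: [1.9, -6.0, 0.5]
width: 13.8
loc 562.42 -55.46 294.63 F 1.5 -6.2 0.5 mom [-0.9  -0.22  0.08] yaw 4.29
```

```bash
python3 -m handwheel '[{"gripper":1,"tx":0,"ty":-0.006,"tz":0,"rx":0,"ry":0,"rz":0},{"gripper":1,"tx":0,"ty":-0.006,"tz":0,"rx":0,"ry":0,"rz":0},{"gripper":1,"tx":0,"ty":-0.006,"tz":0,"rx":0,"ry":0,"rz":0},{"gripper":1,"tx":0,"ty":-0.006,"tz":0,"rx":0,"ry":0,"rz":0},{"gripper":1,"tx":0,"ty":-0.006,"tz":0,"rx":0,"ry":0,"rz":0},{"gripper":1,"tx":0,"ty":-0.006,"tz":0,"rx":0,"ry":0,"rz":0},{"gripper":1,"tx":0,"ty":-0.006,"tz":0,"rx":0,"ry":0,"rz":0},{"gripper":1,"tx":0,"ty":-0.006,"tz":0,"rx":0,"ry":0,"rz":0}]'
python3 st.py
python3 -m handwheel '[{"gripper":1,"tx":0,"ty":-0.005,"tz":0,"rx":0,"ry":0,"rz":0},{"gripper":1,"tx":0,"ty":-0.005,"tz":0,"rx":0,"ry":0,"rz":0},{"gripper":1,"tx":0,"ty":-0.004,"tz":0,"rx":0,"ry":0,"rz":0},{"gripper":1,"tx":0,"ty":0,"tz":0,"rx":0,"ry":0,"rz":0}]'
python3 st.py
```

```text
t: 15.05
ee_pos: [561.3, 35.3, 294.6]
orientation: [3.138, 0.117, 0.001]
ft_force: [1.3, -6.2, 0.7]
width: 14.0
loc 562.4 -7.42 294.6 F 0.8 -6.3 0.7 mom [-0.89 -0.21  0.09] yaw 4.29
t: 15.55
ee_pos: [560.2, 49.9, 294.6]
orientation: [-3.139, -0.117, -0.001]
ft_force: [0.6, 0.9, 1.1]
width: 13.9
loc 562.4 7.3 294.62 F 0.7 0.9 1.1 mom [ 0.15 -0.15  0.15] yaw 4.27
```

```bash
python3 -m handwheel '[{"gripper":1,"tx":0,"ty":-0.002,"tz":0,"rx":0,"ry":0,"rz":0},{"gripper":1,"tx":0,"ty":-0.002,"tz":0,"rx":0,"ry":0,"rz":0},{"gripper":1,"tx":0,"ty":-0.002,"tz":0,"rx":0,"ry":0,"rz":0},{"gripper":1,"tx":0,"ty":-0.002,"tz":0,"rx":0,"ry":0,"rz":0}]'; python3 st.py
for i in 1; do python3 -m handwheel '[{"gripper":1,"tx":0,"ty":-0.001,"tz":0,"rx":0,"ry":0,"rz":0},{"gripper":1,"tx":0,"ty":-0.001,"tz":0,"rx":0,"ry":0,"rz":0}]' >/dev/null; python3 st.py; done
python3 -m handwheel '[{"gripper":1,"tx":0,"ty":-0.001,"tz":0,"rx":0,"ry":0,"rz":0},{"gripper":1,"tx":0,"ty":-0.001,"tz":0,"rx":0,"ry":0,"rz":0}]' >/dev/null; python3 st.py
python3 -m handwheel '[{"gripper":1,"tx":0,"ty":-0.001,"tz":0,"rx":0,"ry":0,"rz":0}]' >/dev/null; python3 st.py
python3 - <<'E'
from h import *
P,M=pose();d=viewer.get_image('wrist');save(d,'w6')
im=cv2.cvtColor(d['image'],cv2.COLOR_RGB2BGR)
cv2.imwrite('pics/w6z.png',cv2.resize(im[250:460,180:460],None,fx=2.5,fy=2.5,interpolation=cv2.INTER_CUBIC))
E
```

```text
t: 16.05
ee_pos: [559.6, 57.6, 294.6]
orientation: [3.139, 0.117, 0.001]
ft_force: [0.4, -4.7, 4.3]
width: 14.0
loc 562.4 15.02 294.6 F 0.1 -4.7 4.3 mom [-0.83 -0.32  0.18] yaw 4.26
loc 562.4 17.12 294.6 F 1.7 -4.6 5.0 mom [-0.81 -0.3   0.13] yaw 4.26
loc 562.41 19.12 294.62 F 2.2 -5.8 5.2 mom [-0.82 -0.32  0.11] yaw 4.26
loc 562.42 20.12 294.6 F 0.6 -5.7 5.4 mom [-0.82 -0.27  0.11] yaw 4.27
```

View pics/w6.png

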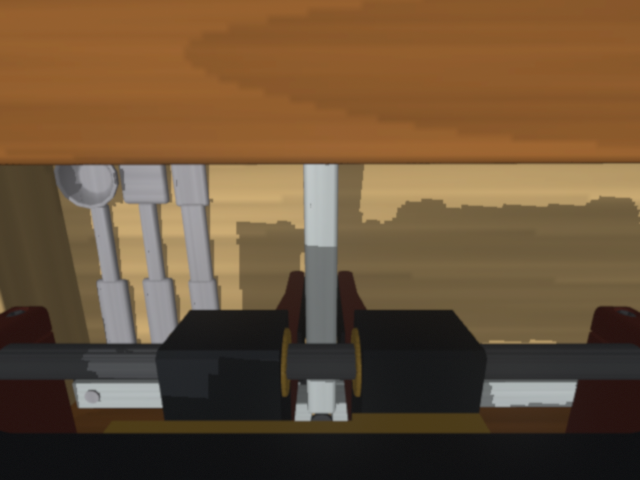

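The gripper hides the notch, so I go on by feel in 0.5 mm steps, logging the force along the slide.

```bash

python3 -m handwheel '[{"gripper":1,"tx":0,"ty":-0.0005,"tz":0,"rx":0,"ry":0,"rz":0}]' >/dev/null; python3 st.py
python3 -m handwheel '[{"gripper":1,"tx":0,"ty":-0.0005,"tz":0,"rx":0,"ry":0,"rz":0}]' >/dev/null; python3 st.py
python3 -m handwheel '[{"gripper":1,"tx":0,"ty":-0.0005,"tz":0,"rx":0,"ry":0,"rz":0}]' >/dev/null; python3 st.py
python3 -m handwheel '[{"gripper":1,"tx":0,"ty":-0.0005,"tz":0,"rx":0,"ry":0,"rz":0}]' >/dev/null; python3 st.py
python3 -m handwheel '[{"gripper":1,"tx":0,"ty":-0.0005,"tz":0,"rx":0,"ry":0,"rz":0}]' >/dev/null; python3 st.py
python3 -m handwheel '[{"gripper":1,"tx":0,"ty":-0.0005,"tz":0,"rx":0,"ry":0,"rz":0}]' >/dev/null; python3 st.py
```

```text
loc 562.39 20.7 294.6 F 1.2 -4.9 5.1 mom [-0.79 -0.36  0.16] yaw 4.27
loc 562.41 21.17 294.61 F -0.1 -3.7 5.8 mom [-0.65 -0.28  0.14] yaw 4.26
loc 562.4 21.71 294.6 F 1.3 -2.8 5.5 mom [-0.53 -0.26  0.11] yaw 4.26
loc 562.41 22.25 294.59 F 1.4 -2.7 5.5 mom [-0.43 -0.27  0.12] yaw 4.26
loc 562.4 22.86 294.61 F 1.0 -1.6 5.6 mom [-0.33 -0.26  0.1 ] yaw 4.25
loc 562.39 23.48 294.59 F -0.0 -0.7 4.9 mom [-0.29 -0.31  0.12] yaw 4.25
```

```bash

python3 -m handwheel '[{"gripper":1,"tx":0,"ty":-0.0004,"tz":0,"rx":0,"ry":0,"rz":0}]' >/dev/null; python3 st.py
python3 -m handwheel '[{"gripper":1,"tx":0,"ty":-0.0004,"tz":0,"rx":0,"ry":0,"rz":0}]' >/dev/null; python3 st.py
python3 -m handwheel '[{"gripper":1,"tx":0,"ty":-0.0004,"tz":0,"rx":0,"ry":0,"rz":0}]' >/dev/null; python3 st.py
python3 -m handwheel '[{"gripper":1,"tx":0,"ty":-0.0004,"tz":0,"rx":0,"ry":0,"rz":0}]' >/dev/null; python3 st.py
```

```text
loc 562.39 23.98 294.58 F 0.6 -0.7 6.1 mom [-0.11 -0.23  0.09] yaw 4.25
loc 562.38 24.46 294.58 F 0.8 0.0 5.0 mom [-0.09 -0.24  0.08] yaw 4.25
loc 562.39 24.9 294.6 F 1.7 0.5 4.8 mom [ 0.01 -0.24  0.05] yaw 4.25
loc 562.4 25.31 294.6 F 1.5 -0.0 5.5 mom [-0.08 -0.25  0.15] yaw 4.26
```

```bash

python3 -m handwheel '[{"gripper":1,"tx":0,"ty":-0.0003,"tz":0,"rx":0,"ry":0,"rz":0}]' >/dev/null; python3 st.py
python3 -m handwheel '[{"gripper":1,"tx":0,"ty":-0.0003,"tz":0,"rx":0,"ry":0,"rz":0}]' >/dev/null; python3 st.py
python3 -m handwheel '[{"gripper":1,"tx":0,"ty":-0.0003,"tz":0,"rx":0,"ry":0,"rz":0}]' >/dev/null; python3 st.py
```

```text
loc 562.39 25.62 294.61 F 0.9 0.6 5.2 mom [ 0.   -0.24  0.1 ] yaw 4.25
loc 562.41 25.91 294.59 F 0.8 -0.3 5.0 mom [-0.18 -0.28  0.13] yaw 4.26
loc 562.42 26.21 294.62 F 1.3 0.5 5.7 mom [-0.18 -0.26  0.09] yaw 4.25
```

```bash

python3 -m handwheel '[{"gripper":1,"tx":0,"ty":0,"tz":0,"rx":0,"ry":0,"rz":0},{"gripper":1,"tx":0,"ty":0,"tz":0,"rx":0,"ry":0,"rz":0}]' >/dev/null; python3 st.py
python3 -m handwheel '[{"gripper":1,"tx":0,"ty":-0.0005,"tz":0,"rx":0,"ry":0,"rz":0},{"gripper":1,"tx":0,"ty":0,"tz":0,"rx":0,"ry":0,"rz":0}]' >/dev/null; python3 st.py
python3 - <<'E'
from h import *
d=viewer.get_image('top');save(d,'t7')
cv2.imwrite('pics/t7z.png',cv2.resize(cv2.cvtColor(d['image'],cv2.COLOR_RGB2BGR)[220:300,220:400],None,fx=4.4,fy=4.4,interpolation=cv2.INTER_CUBIC))
d=viewer.get_image('scene');save(d,'s7')
cv2.imwrite('pics/s7z.png',cv2.resize(cv2.cvtColor(d['image'],cv2.COLOR_RGB2BGR)[180:340,240:400],None,fx=4,fy=3.7,interpolation=cv2.INTER_CUBIC))
E
```

```text
loc 562.39 26.24 294.6 F 1.2 0.7 4.9 mom [ 0.03 -0.19  0.12] yaw 4.25
loc 562.38 26.6 294.57 F 1.2 -0.6 6.0 mom [-0.21 -0.27  0.13] yaw 4.26
```

View pics/t7z.png

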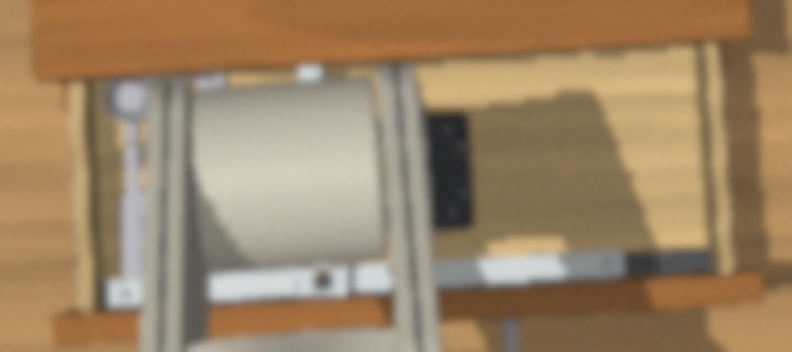

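View pics/s7z.png

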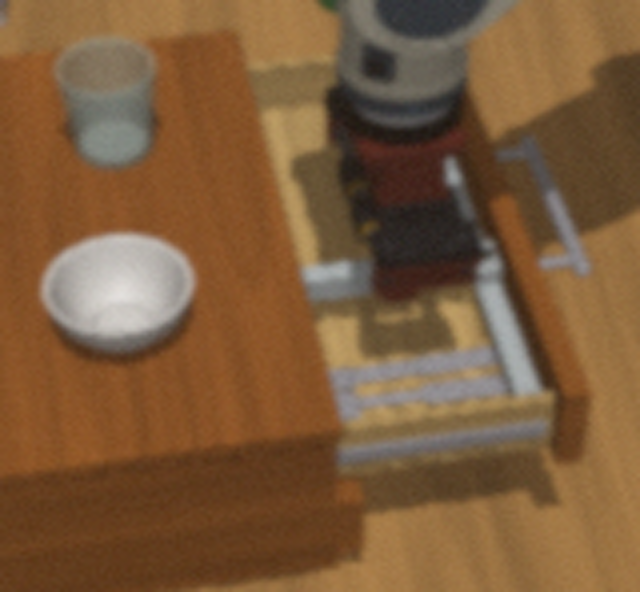

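```bash

python3 -m handwheel '[{"gripper":1,"tx":0,"ty":-0.0005,"tz":0,"rx":0,"ry":0,"rz":0}]' >/dev/null; python3 st.py
python3 -m handwheel '[{"gripper":1,"tx":0,"ty":-0.0005,"tz":0,"rx":0,"ry":0,"rz":0}]' >/dev/null; python3 st.py
python3 -m handwheel '[{"gripper":1,"tx":0,"ty":0,"tz":0,"rx":0,"ry":0,"rz":0},{"gripper":1,"tx":0,"ty":0,"tz":0,"rx":0,"ry":0,"rz":0}]' >/dev/null; python3 st.py
```

```text
loc 562.41 26.81 294.58 F 1.0 -2.9 5.8 mom [-0.68 -0.28  0.12] yaw 4.27
loc 562.4 27.09 294.59 F 1.2 -6.2 5.5 mom [-0.91 -0.26  0.05] yaw 4.28
loc 562.39 27.08 294.6 F 0.9 -4.1 5.4 mom [-0.77 -0.33  0.09] yaw 4.27
```

```bash
cat > ed.py <<'E'
from h import *
import sys
if len(sys.argv)>1: im=cv2.imread(sys.argv[1])
else:
    d=viewer.get_image('wrist'); im=cv2.cvtColor(d['image'],cv2.COLOR_RGB2BGR); 
g=im.astype(float); sat=g.max(2)-g.min(2)
res=[]
for v in range(175,265,3):
    s=sat[v,285:360]; k=np.nonzero(s<25)[0]+285
    # subpixel via edges at threshold 35
    def cross(lo,hi):
        for u in range(lo,hi,1 if hi>lo else -1):
            u2=u+(1 if hi>lo else -1)
            if sat[v,u]<35<=sat[v,u2]: return u+(35-sat[v,u])/(sat[v,u2]-sat[v,u])*(u2-u)
        return np.nan
    res.append((cross(321,285),cross(321,360)))
r=np.array(res);print('edges',np.nanmedian(r,0).round(2),'mid',np.nanmedian(r.mean(1)).round(2),'rows',np.isfinite(r.sum(1)).sum())
E
for f in w6; do python3 ed.py pics/$f.png; done; python3 ed.py; python3 - <<'E'
from h import *
P,M=pose();d=viewer.get_image('wrist');save(d,'w8')
E
```

```text
edges [303.34 337.95] mid 320.7 rows 30
edges [303.43 337.95] mid 320.73 rows 30
```

View pics/w8.png

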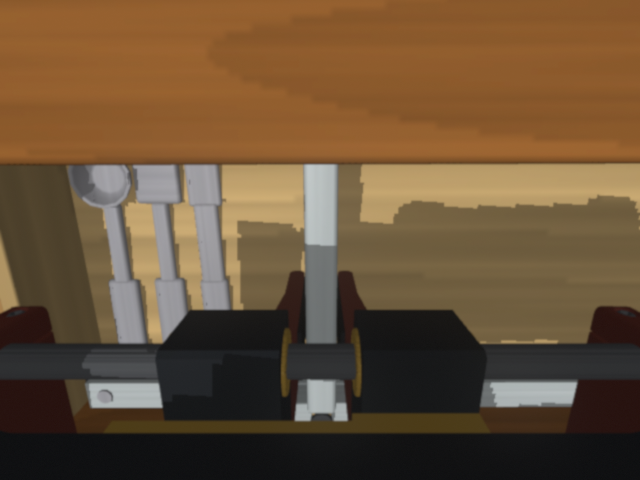

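```bash

python3 -m handwheel '[{"gripper":1,"tx":0,"ty":0.0004,"tz":0,"rx":0,"ry":0,"rz":0}]' >/dev/null; python3 st.py
python3 -m handwheel '[{"gripper":1,"tx":0,"ty":0.0003,"tz":0,"rx":0,"ry":0,"rz":0}]' >/dev/null; python3 st.py
python3 -m handwheel '[{"gripper":1,"tx":0,"ty":0.0003,"tz":0,"rx":0,"ry":0,"rz":0}]' >/dev/null; python3 st.py
python3 -m handwheel '[{"gripper":1,"tx":0,"ty":0.0003,"tz":0,"rx":0,"ry":0,"rz":0}]' >/dev/null; python3 st.py
python3 -m handwheel '[{"gripper":1,"tx":0,"ty":0.0003,"tz":0,"rx":0,"ry":0,"rz":0}]' >/dev/null; python3 st.py
python3 -m handwheel '[{"gripper":1,"tx":0,"ty":0.0003,"tz":0,"rx":0,"ry":0,"rz":0}]' >/dev/null; python3 st.py
python3 -m handwheel '[{"gripper":1,"tx":0,"ty":0.0003,"tz":0,"rx":0,"ry":0,"rz":0}]' >/dev/null; python3 st.py
```

```text
loc 562.4 26.94 294.58 F 1.7 -1.4 5.6 mom [-0.18 -0.24  0.14] yaw 4.25
loc 562.38 26.82 294.58 F 0.4 0.2 5.2 mom [-0.07 -0.28  0.15] yaw 4.25
loc 562.4 26.7 294.6 F 1.3 1.5 5.1 mom [ 0.14 -0.24  0.16] yaw 4.24
loc 562.39 26.6 294.61 F 0.3 3.2 4.1 mom [ 0.29 -0.21  0.1 ] yaw 4.24
loc 562.39 26.47 294.61 F -0.2 3.5 4.1 mom [ 0.51 -0.18  0.16] yaw 4.24
loc 562.39 26.35 294.59 F 0.7 5.8 5.6 mom [ 0.75 -0.22  0.08] yaw 4.24
loc 562.39 26.22 294.61 F 0.5 6.8 5.5 mom [ 0.88 -0.17  0.13] yaw 4.24
```

```bash

python3 -m handwheel '[{"gripper":1,"tx":0,"ty":-0.0005,"tz":0,"rx":0,"ry":0,"rz":0},{"gripper":1,"tx":0,"ty":-0.0005,"tz":0,"rx":0,"ry":0,"rz":0},{"gripper":1,"tx":0,"ty":0,"tz":0,"rx":0,"ry":0,"rz":0},{"gripper":1,"tx":0,"ty":0,"tz":0,"rx":0,"ry":0,"rz":0}]' >/dev/null; python3 st.py
python3 -m handwheel '[{"gripper":1,"tx":0,"ty":0,"tz":0,"rx":0,"ry":0,"rz":0},{"gripper":1,"tx":0,"ty":0,"tz":0,"rx":0,"ry":0,"rz":0}]' >/dev/null; python3 st.py
```

```text
loc 562.38 26.62 294.6 F 1.2 0.8 4.7 mom [ 0.09 -0.23  0.14] yaw 4.26
loc 562.38 26.6 294.59 F 1.2 1.4 4.8 mom [-0.   -0.2   0.11] yaw 4.25
```

```bash
python3 - <<'E'
from h import *
s=viewer.get_image('scene');save(s,'s9');w=viewer.get_image('wrist');save(w,'w9');
for t in ('drawer_handle','tumbler','bowl','vase','jar','mug','knife'):
    r=recognise(s,t)
    if r:
        u,v=r[0]['xy'][0]*640,r[0]['xy'][1]*480
        print(t,round(r[0]['p'],2),round(u),round(v),world(s,u,v).round(0))
cv2.imwrite('pics/s9z.png',cv2.resize(cv2.cvtColor(s['image'],cv2.COLOR_RGB2BGR)[180:340,240:400],None,fx=4,fy=3.7,interpolation=cv2.INTER_CUBIC))
# handle bar points in scene: pixel candidates, height 130
C=cloud(s);m=(C[...,2]>115)&(C[...,2]<145)&(C[...,0]<455)&(C[...,0]>400)&(C[...,1]>-90)&(C[...,1]<110)
q=C[m];print(len(q));
if len(q)>5: print(q.min(0),q.max(0),np.median(q,0), np.polyfit(q[:,1],q[:,0],1))
E
python3 ed.py pics/w9.png; python3 st.py; python3 -c "
from h import *;o=ctrl.get_obs();print(o['t'],o['width'])"
```

```text
drawer_handle 0.98 351 264 [526.  76.  90.]
tumbler 0.68 266 205 [739. -17. 245.]
bowl 0.78 267 260 [748. 112. 170.]
vase 0.44 321 166 [ 553. -398.   83.]
jar 0.61 339 402 [614. 486. 123.]
mug 0.58 419 393 [416. 424.   7.]
knife 0.74 344 279 [554. 133.  99.]
173
[432.1224089  -60.02730929 125.65554289] [454.17153511  86.52236588 139.54669889] [443.10687106  23.31074075 132.98082715] [-6.03650782e-02  4.44195106e+02]
edges [303.28 337.85] mid 320.56 rows 30
loc 562.39 26.61 294.59 F 0.9 0.2 5.3 mom [ 0.04 -0.22  0.15] yaw 4.25
21.625 14.091816705523879
```

View pics/s9z.png

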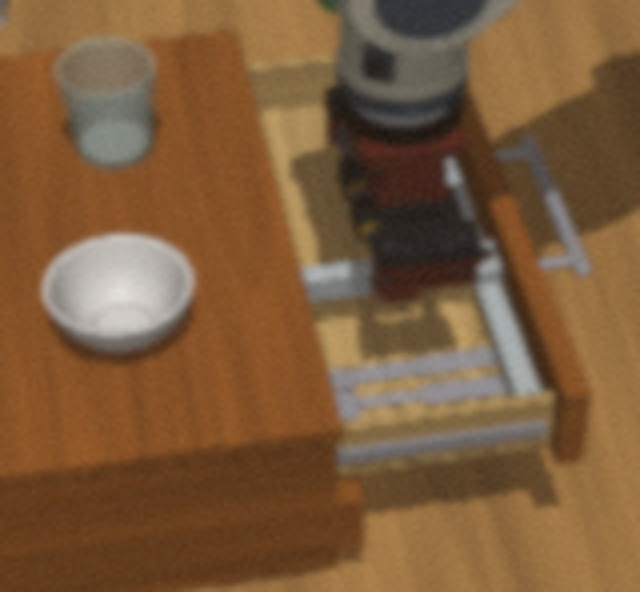

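View pics/w9.png

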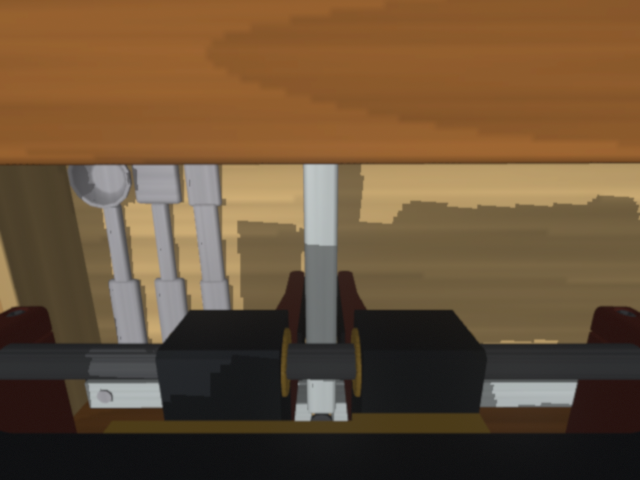

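```bash
python3 -c "
from h import *;print(ctrl.close_job())"; python3 st.py
```

```text
the job is handed in; nothing more can be done
None
the job is handed in; nothing more can be done
```

I pulled the top drawer out to its stop and slid the divider about 127 mm towards the cutlery, until its ball catch clicked into the notch. The job was handed in at about 21.6 s with the divider still gripped, and no verdict was reported.

- **Drawer:** I pulled until the force rose from about 2 N to 13 N with almost no further movement, after about 135 mm from its slightly open start. At the end, the handle bar in the scene camera was within about 1 mm of where it stood at the stop. The slight remaining push on the drawer was outward.
- **Notch:** The catch began drawing the divider in about 6 mm before the middle of the notch, and held it back just beyond. I went about 0.5 mm past the middle and back to fix it, then settled there. Sideways force at rest was about 0–1 N, and the position stayed steady to about 0.02 mm. The camera had put the notch about 1.3 mm short of this, which is within its 2 mm accuracy, so I trusted the feel.
- **Grip:** The fingers were 14.1 mm apart on the 14 mm edging, and the divider had not shifted in them. A steady upward force of about 5 N on the tool remained from the grasp, and I left it.
- **Surroundings:** The cutlery was not touched; the knife is still more than 30 mm beyond the fingers. The bowl, tumbler, jar and mug were found where they started. The vase estimate differed by about 20 mm, from a low-confidence detection, and the arm never came near it.

The gripper hid the notch at the end, so the seating is confirmed by force only, not by eye.

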